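Hang the crank arm on the parts tree

ROBOT

A 6-joint arm with a two-finger parallel gripper is mounted at the origin on the work surface. World frame = base frame: x ahead of the robot, y to its left, z up, the work surface at z = 0. Lengths are in mm, angles in rad, forces in N, time in s.
With the tool pointing down it reaches from about 250 to 725 mm from the base axis. Payload 9.7 kg.
Tool frame: the origin (TCP) lies midway between the tips of the shut fingers; the grasp point (between the pads) lies 19 mm behind it; z points along the fingers, y is the direction in which the jaws open and shut (so a half turn about z gives the same grasp; the last joint's range is limited). The gripper opens to 85 mm and grips with 20 to 120 N. Pads are 22 mm wide; open, the fingers measure 114 mm over their backs; the gripper's body (76 mm by 85 mm) begins 54 mm behind the grasp point. The pads swing forward as they close: fully open they stand 13 mm farther back than shut.
Start: joints at [-1.208, 0.087, 0.176, 1.66, 0, 1.571], TCP at [195.188, -514.197, 199.284] pointing down, gripper open.
Joint ranges: [-3.13, 3.13], [-0.85, 1.81], [-1.15, 1.24], [-2.2, 2.28], [-1.44, 1.52], [-3.14, 3.14]. Speed limits (rad/s): [2.22, 2.22, 2.57, 3.14, 3.14, 3.14].

INTERFACE

Orientations are given as a unit quaternion [w, x, y, z].
In Python, from rig import readout, optics, order gives the robot as it stands.
- The arm moves only by the tool move_arm, never from a script. Its argument "deltas" is a list that holds one entry, the list of rows, each a list of 6 numbers: the shift along the tool's x, y, z in m, then the turn, a rotation vector about the tool's x, y, z in rad. In form: [[[x, y, z, ax, ay, az], ...]]. A call has 1 to 12 rows; each row shifts and turns the commanded pose from where the row before left it, along the tool's axes as they then stand; what a row does not reach is not made up. A row lasts 1/12 s, in which the tool goes at most 41.7 mm and 7.16 degrees, less where a joint would pass 70% of its speed; a pose out of reach is approached as far as the arm can. A call with a gripper value outside its range is refused whole. "claw" is the gripper's target within -1 to 1 (fully open at 1, half-way at 0, shut at -1), set as the call begins (left out, the last holds). The fingers move at their own pace and stop on an object; "force" is the grip in N (left out, the last holds). Time passes only in rows, so rows that do not move let the fingers close. It gives the time, the measured TCP pose, the force and the opening at its end, in the units of the state.
- readout.get_state(): the state, without advancing time (a new reading comes with each control period).
- optics.read_camera(name): name is "scene" or "top" or "wrist"; returns the picture (480x640x3 uint8, red, green, blue); there is no depth.
- optics.get_calibration(name): a dict with "vertical_fov" (degrees; the focal length in pixels is half the picture's height over the tangent of half this angle, whatever the lens; pixels are square), "cx", "cy" (the principal point, pixels), "k1" (the pictures are not rectified: a ray, as slopes to the right and down, at radius r is drawn at 1 + k1 r^2 times it, then the intrinsics apply), "R" (3x3) and "t" (3): a world point X has camera coordinates R X + t; the wrist camera has in their place "mount" (4x4, takes a point from camera to tool coordinates, whose origin is the TCP and whose axes are the flange's). Camera axes: x right, y down, z forward; pixel columns grow to the right and rows downward; lengths in mm; the calibration is good to about 2 mm. A picture is of the moment at which its call begins: read the wrist's pose just before it. get_calibration takes no time and is no camera call.
- order.close_job(): hands the job in, once; it reports no verdict.
Trained networks look in the newest picture that a camera, given by its name, has taken for a name from the list of things; names that differ only in an ending like _2 or _b are one class to them, and where a whole thing is asked for, a point or a joint stands for the part that bears it (a point fixed in the world has none). Each returns a list of dicts, best first, with "p" (0 to 1); they miss things now and then, are a little off and sometimes report something else, mostly with a low value. They report only what shows in the picture. A call takes as long as a camera call. They do not tell look-alikes from the thing itself.
- optics.trace(camera, thing): "mask" (480x640 bool, what is visible of it) and "uv" ([column, row] in pixels, amid what is visible of it).
The state is a dict: "t": time; "q": joint angles; "qvel": joint speeds; "effort": joint torques, N m; "position": TCP position; "tool_rot": TCP orientation; "contact_force": force on the tool from outside, world axes, zero at the start; "moment": the same for the moment, N m; "opening": finger opening in mm.
Only numpy, scipy, OpenCV 4.12 (cv2) and the standard library are available. Lean on these libraries where they do the work, as an engineer would, in place of code of your own. Each camera call takes 0.05 s, during which the arm holds its last target. There are 200 camera calls.

TASK

Turn the parts tree until its bare branch stands over the pointer on the foot, then hang the loose crank arm there: thread its round eye down over that branch's upright pin and, still holding it, press it down onto the rubber seat with about 15 N (never more than 25 N) for half a second so that it beds, then let go. Leave the tree at the pointer and do not disturb the oil bottle, the can or the screwdriver.

Things in the scene. Friction and masses are not known exactly. Their poses are not given: they have to be found in the camera images.
- stand: fixed round grey-painted foot of the parts tree, 150 mm across and 16 mm high, with an aluminium pointer bar (10 mm wide, 4 to 12 mm above the bench) that sticks out roughly towards the robot to 104 mm from the axis. Origin on the vertical turning axis of the tree at bench height, z up; its -x axis runs along the pointer.
- tree: turning part of the tree: aluminium post 30 mm thick with four level branches 90 degrees apart (12 mm rods, 88 mm above the bench), each ending 95 mm from the axis in an upright pin. Three pins carry finished steel arms, clamped on for good, which reach at most 155 mm from the axis and 142 mm up; the fourth is bare. Origin on the axis at bench height; its -x axis runs along the bare branch.
- hub (a point): centre of the post's top, on the turning axis, 156 mm above the bench. The hinge only has friction (0.16 N m, no spring or detent): about 2 N at a pin moves the tree and it stays where it is left. It turns 3.0 rad either way from the pointer and starts 0.7 to 2.4 rad counter-clockwise of it, seen from above.
- pin_tip (a point): centre of the very top of the bare branch's upright pin, 160 mm above the bench, 95 mm from the axis. The pin is 10 mm thick and tapers to 3 mm over its top 8 mm.
- pin_mid (a point): point on the bare pin's axis 15 mm below its tip. Lower down is a round black rubber seat 32 mm across, on a collar clamped at a different height each time: the seat's top lies 30 to 44 mm below the pin's tip and must be found by feel. The rubber gives about 1 mm per 6 N, 6 mm at most.
- pointer (a point): point on the top of the pointer bar, 95 mm from the axis, 12 mm above the bench: the bare pin must stand right over it.
- crank: loose steel crank arm, 0.18 kg or so: a round eye (boss) 32 mm across and 24 mm high with an upright bore 13 mm wide right through, and an upright flat bar 10 mm thick and 30 mm high that runs out from it along the part's -x to 77 mm from the bore's axis. It lies flat on the bench as it shall hang, bore upright. Origin at the centre of the bore at the underside; z up along the bore.
- crank_eye (a point): centre of the crank arm's bore at its underside (the body's origin); axes as the crank arm's.
- crank_grip (a point): middle of the crank arm's bar, half-way up it (15 mm above its underside), 50 mm from the bore's axis towards the part's -x: the place to grip it, across its 10 mm thickness (the part's y axis).
- oil: loose amber oil bottle, 44 mm across, 110 mm high; bystander. Origin under its centre.
- can: loose white can, 52 mm across, 120 mm high; bystander. Origin under its centre.
- driver: loose screwdriver with black handle, 160 mm long, lying along its x axis; bystander.
Things that resemble listed ones, but are neither listed nor needed, are in the scene too. There is more than one size of the crank; the job needs the middle-sized.

How it is judged (in metres and radians):
On the way, in this order (a step that is already met when the one before it is completed fails the run):
1. the bare pin is turned to stand over the pointer (within 12 mm) (horizontal distance between pin_tip and pointer below 0.012 m), for 0.2 s.
2. with the eye threaded over the pin (underside at least 26 mm below the tip), the crank arm is pressed on its seat with more than 9 N for 0.3 s (horizontal distance between crank_eye and pin_tip below 0.004 m and z of crank_eye in the frame of pin_tip below -0.026 m and contact force between crank and tree above 9 N), for 0.3 s.
At the end, for the whole second after the job is handed in: The bare pin stands over the pointer within 15 mm; the crank arm hangs on it, released and at rest, level within 0.15 rad, its eye round the pin (bore centre within 4 mm of the pin's axis) and its underside at least 26 mm below the pin's tip (horizontal distance between pin_tip and pointer below 0.015 m and horizontal distance between crank_eye and pin_tip below 0.004 m and z of crank_eye in the frame of pin_tip below -0.026 m and angle between crank's own z axis and vertical below 0.15 rad and linear speed of crank below 0.02 m/s); the robot touches nothing.
It fails at once if the crank arm presses on the tree with more than 25 N (contact force between crank and tree above 25 N).
It fails at once if a bystander is moved by more than 30 mm (distance of any of oil, can, driver from where it was at the start of the episode above 0.03 m).
It also fails if it takes over 72 s, if anything falls off the work surface, if the arm or the gripper's body presses on something with over 40 N, if the wrist force passes 120 N, or if a joint passes its speed limit or range.

## Working session

There is one attempt and no reset: what is moved stays moved. The work goes in short steps, Python scripts to look and compute and a tool call to move; the robot and the scene stay as the last step left them, time stands still between calls to the robot, and variables do not carry over. Pictures are saved under pics/ and viewed, about 8 in all and at most 12, crops included, and the job is handed in when it is done.

Besides the shell and the picture viewer there is one more tool, called after ">>>" by a JSON object that holds its "name" and its "arguments". move_arm: Moves the arm, as the interface text tells. Its arguments: {"type":"object","properties":{"deltas":{"type":"array"},"claw":{"type":"number"},"force":{"type":"number"}},"required":["deltas"]}

```bash
mkdir -p pics; ls; cat > h.py <<'E'
import numpy as np, cv2
from rig import readout, optics, order
from scipy.spatial.transform import Rotation as Ro
def cal(n):
    c=optics.get_calibration(n); f=240/np.tan(np.radians(c["vertical_fov"])/2)
    if "R" in c: R=np.array(c["R"]);t=np.array(c["t"])
    else:
        s=readout.get_state();w,x,y,z=s["tool_rot"];T=np.eye(4);T[:3,:3]=Ro.from_quat([x,y,z,w]).as_matrix();T[:3,3]=s["position"]
        W=T@np.array(c["mount"]);R=W[:3,:3].T;t=-R@W[:3,3]
    return f,c["cx"],c["cy"],c["k1"],R,t
def ray(C,uv):
    f,cx,cy,k,R,t=C; d=np.array([(uv[0]-cx)/f,(uv[1]-cy)/f]);u=d.copy()
    for _ in range(20): u=d/(1+k*(u@u))
    v=R.T@np.array([u[0],u[1],1]); return -R.T@t, v
def onz(C,uv,z):
    o,v=ray(C,uv); return o+v*(z-o[2])/v[2]
def proj(C,X):
    f,cx,cy,k,R,t=C; p=R@np.array(X,float)+t; u=p[:2]/p[2]; u=u*(1+k*(u@u)); return np.array([cx+f*u[0],cy+f*u[1]])
def tri(obs):
    A=np.zeros((3,3));b=np.zeros(3)
    for C,uv in obs:
        o,v=ray(C,uv);v=v/np.linalg.norm(v);P=np.eye(3)-np.outer(v,v);A+=P;b+=P@o
    return np.linalg.solve(A,b)
def save(n,im,f): cv2.imwrite("pics/"+f,cv2.cvtColor(im,cv2.COLOR_RGB2BGR))
E
python3 - <<'E'
from h import *
S=readout.get_state();print(S)
ims={}
for n in("top","scene"):
    im=optics.read_camera(n);save(n,im,n+"0.png");C=cal(n);print(n,C[0],(-C[4].T@C[5]).round())
    for th in("stand","tree","hub","pin_tip","pin_mid","pointer","crank","crank_eye","crank_grip","oil","can","driver"):
        print(n,th,[(round(d["p"],2),np.round(d["uv"]).tolist(),int(d["mask"].sum())) for d in optics.trace(n,th)])
E
```

```text
pics
{'t': 0.0, 'q': array([-1.20801792e+00,  8.74542739e-02,  1.75127877e-01,  1.65983284e+00,
       -3.56355494e-05,  1.57084164e+00]), 'qvel': array([ 0.00040426,  0.0003553 ,  0.00196961,  0.00029121, -0.00072496,
        0.00102117]), 'effort': array([ 6.74944895e-04, -5.20384240e+01,  4.64806759e+01,  1.62789132e-02,
        1.37580153e-05, -7.06571655e-06]), 'position': array([ 195.06691504, -513.93621602,  198.58309844]), 'tool_rot': array([-6.67056215e-04,  9.83597891e-01,  1.80373844e-01, -1.40472170e-04]), 'contact_force': array([-0.65817025, -0.57438274, -1.10969537]), 'moment': array([-0.04209953,  0.02088978, -0.01504633]), 'opening': 85.17820555920588}
top 460.47842735771366 [ 326.  -23. 1185.]
top stand [(0.62, [261.0, 229.0], 3539)]
top tree [(0.64, [258.0, 216.0], 1571)]
top hub []
top pin_tip [(0.59, [252.0, 219.0], 1476)]
top pin_mid [(0.66, [258.0, 218.0], 1753)]
top pointer [(0.56, [264.0, 226.0], 3602)]
top crank [(0.64, [424.0, 224.0], 513), (0.63, [386.0, 269.0], 95)]
top crank_eye [(0.95, [421.0, 226.0], 480), (0.61, [426.0, 281.0], 276)]
top crank_grip [(0
[... 211 characters left out ...]
56632204101 [1040. -474.  734.]
scene stand [(0.78, [378.0, 240.0], 5437)]
scene tree [(0.58, [387.0, 224.0], 3058)]
scene hub [(0.61, [384.0, 224.0], 3215)]
scene pin_tip [(0.9, [384.0, 224.0], 3219)]
scene pin_mid [(0.61, [383.0, 221.0], 2880)]
scene pointer []
scene crank [(0.9, [168.0, 326.0], 702), (0.9, [210.0, 378.0], 1598), (0.65, [220.0, 305.0], 212)]
scene crank_eye [(0.83, [173.0, 326.0], 693), (0.83, [215.0, 378.0], 1547), (0.67, [220.0, 309.0], 183), (0.25, [381.0, 225.0], 3070)]
scene crank_grip [(0.83, [210.0, 380.0], 1615), (0.68, [168.0, 325.0], 744), (0.53, [223.0, 309.0], 179)]
scene oil [(0.68, [283.0, 396.0], 1171)]
scene can []
scene driver [(0.49, [360.0, 174.0], 227)]
```

View pics/top0.png

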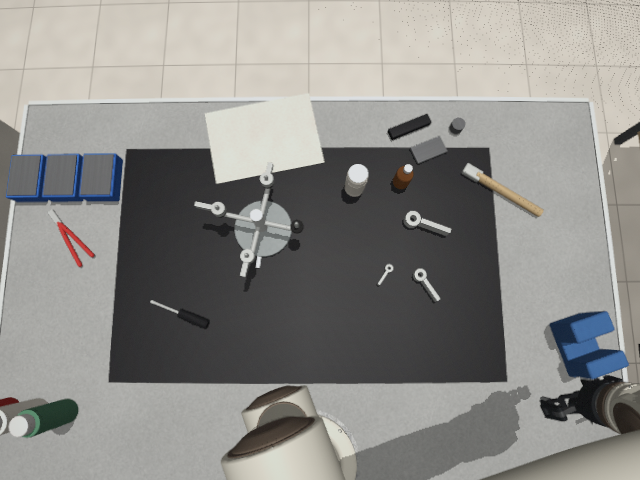

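View pics/scene0.png

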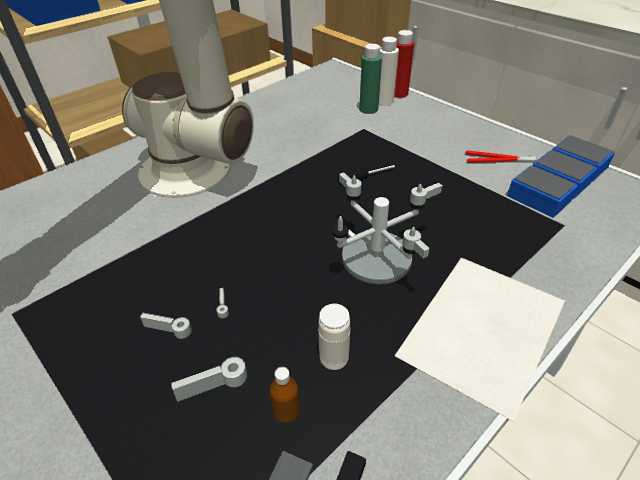

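The scene shows three cranks in the top view: the large one at (424,224), the middle one at (426,283) and the small one at (386,273). The bare pin with its black seat is at (297,227), the post top at (257,215) and the pointer tip near (258,265). The middle crank at (426,283) fits the description, so I'll check its size in a close crop.

```bash
python3 - <<'E'
from h import *
a=cv2.imread("pics/top0.png");b=cv2.imread("pics/scene0.png")
def cr(i,x,y,w,h,k):return cv2.resize(i[y:y+h,x:x+w],None,fx=k,fy=k,interpolation=cv2.INTER_CUBIC)
m=np.vstack([np.hstack([cr(a,190,160,130,100*130//130+20,3)[:300],cr(a,370,200,130,100,3)]),np.hstack([cr(b,320,165,130,100,3),cr(b,130,280,130,100,3)])])
cv2.imwrite("pics/m1.png",m)
T=cal("top");Sc=cal("scene")
print("hub tri",tri([(T,(257,215)),(Sc,(381,202))]), "top z156",onz(T,(257,215),156))
print("pin tri", onz(Sc,(340,217),160))
print("pointer tip",onz(T,(258,266),12))
for n,e,t in(("big",(412,219),(450,233)),("mid",(420,274),(438,300)),("small",(389,268),(379,284))):
    E=onz(T,e,24);F=onz(T,t,24);print(n,E,F,np.linalg.norm(E-F))
print("scene eye mid",onz(Sc,(182,326),24))
print([onz(T,u,0).round() for u in((401,186),(356,190),(180,315))])
E
```

```text
hub tri [582.48744877 112.59018103 154.47157383] top z156 [581.3872388  111.58724701 156.        ]
pin tri [563.49416921  20.13614749 160.        ]
pointer tip [482.27735506 125.03340507  12.        ]
big [ 601.95694837 -273.48614509   24.        ] [ 564.53484418 -370.38839251   24.        ] 103.87713625262123
mid [ 458.69282076 -287.62190602   24.        ] [ 392.87122913 -330.10479514   24.        ] 78.34077988002932
small [ 474.37443814 -209.35363671   24.        ] [ 433.86152904 -182.75577798   24.        ] 48.463820455124555
scene eye mid [ 465.62129535 -288.6409393    24.        ]
[array([ 699., -253.,    0.]), array([ 688., -132.,    0.]), array([358., 324.,   0.])]
```

View pics/m1.png

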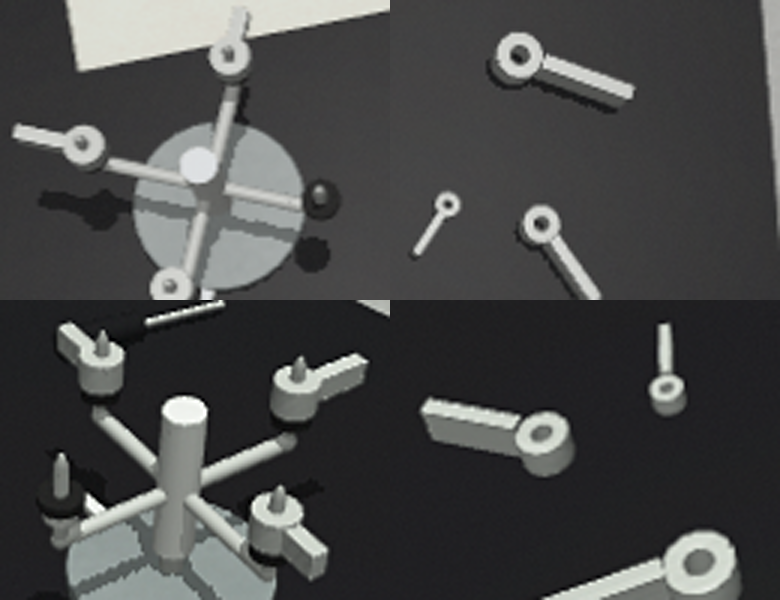

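The middle crank's reach measures 78 mm against the specified 77, so the choice is confirmed. First I'll move over the bare pin at about (563,20).

>>> {"name": "move_arm", "arguments": {"deltas": [[[0.0217,-0.0155,-0.005,0,0,0],[0.0217,-0.0155,-0.005,0,0,0],[0.0217,-0.0155,-0.005,0,0,0],[0.0217,-0.0155,-0.005,0,0,0],[0.0217,-0.0155,-0.005,0,0,0],[0.0217,-0.0155,-0.005,0,0,0],[0.0217,-0.0155,-0.005,0,0,0],[0.0217,-0.0155,-0.005,0,0,0],[0.0217,-0.0155,-0.005,0,0,0],[0.0217,-0.0155,-0.005,0,0,0],[0.0217,-0.0155,-0.005,0,0,0],[0.0217,-0.0155,-0.005,0,0,0]]]}}

```text
t: 2.3
position: [373.1, -246.7, 259.7]
tool_rot: [0.0, 0.984, 0.18, 0.0]
contact_force: [0.8, -1.3, -0.3]
opening: 85.1
```

>>> {"name": "move_arm", "arguments": {"deltas": [[[0.0217,-0.0155,-0.005,0,0,0],[0.0217,-0.0155,-0.005,0,0,0],[0.0217,-0.0155,-0.005,0,0,0],[0.0217,-0.0155,-0.005,0,0,0],[0.0217,-0.0155,-0.005,0,0,0],[0.0217,-0.0155,-0.005,0,0,0],[0.0217,-0.0155,-0.005,0,0,0],[0.0217,-0.0155,-0.005,0,0,0],[0.0217,-0.0155,-0.005,0,0,0],[0.0217,-0.0155,-0.005,0,0,0],[0,0,0,0,0,0]]]}}

```text
t: 3.22
position: [522.4, -22.9, 309.1]
tool_rot: [-0.0, 0.983, 0.182, 0.0]
contact_force: [1.0, -0.1, 0.1]
opening: 85.6
```

```bash
python3 - <<'E'
from h import *
print(np.round(optics.get_calibration("wrist")["mount"],2).tolist())
C=cal("wrist");S=readout.get_state();im=optics.read_camera("wrist");save("w",im,"w1.png")
print(S["t"],S["q"].round(2),S["position"].round(1),S["tool_rot"].round(3))
print("proj pin",proj(C,(563,20,160)),"hub",proj(C,(582,112,156)),"cam",-C[4].T@C[5])
E
```

```text
[[0.0, -0.96, -0.29, 73.41], [1.0, 0.0, -0.0, 1.31], [0.0, -0.29, 0.96, -175.28], [0.0, 0.0, 0.0, 1.0]]
3.2167 [-0.04  0.09  0.4   1.88  0.    2.73] [522.4 -22.9 309.1] [-0.     0.983  0.182  0.   ]
proj pin [288.37946831 158.70453182] hub [198.12236366  99.52990396] cam [591.40606764   1.99118846 484.3934337 ]
```

View pics/w1.png

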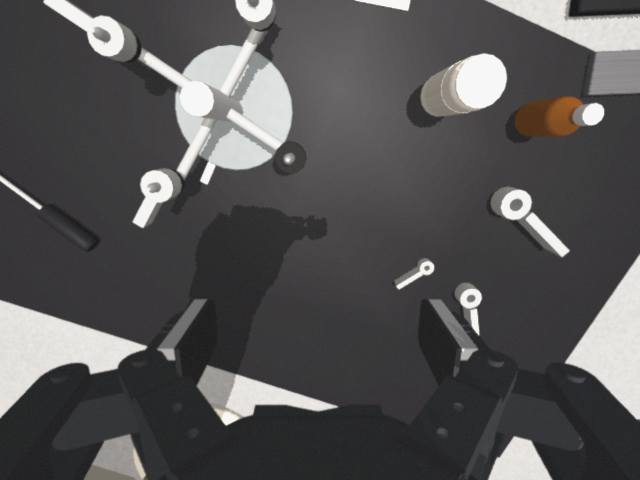

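The wrist view shows the bare pin at (290,158), the hub at (197,99) and the pointer at about (207,181), all close to prediction. I'll refine the positions and plan the arc.

```bash
cat >> h.py <<'E'
def yaw():
    w,x,y,z=readout.get_state()["tool_rot"];return 2*np.arctan2(y,x)
def tool(d,psi): # world xy delta -> tool xy (m)
    c,s=np.cos(psi),np.sin(psi);return np.round(np.array([c*d[0]+s*d[1],s*d[0]-c*d[1]])/1000,4)
def arc(hub,a0,a1,r,p0,p1,n):
    P=lambda a:np.array(hub[:2])+r*np.array([np.cos(a),np.sin(a)])
    A=np.linspace(a0,a1,n+1);Y=np.linspace(p0,p1,n+1)
    for i in range(n): print([*tool(P(A[i+1])-P(A[i]),Y[i]).tolist(),0,0,0,round(-(Y[i+1]-Y[i]),4)],end=", ")
    print()
E
python3 - <<'E'
from h import *
C=cal("wrist")
pin=onz(C,(290,157.5),160);hub=onz(C,(197.5,99),156);pt=onz(C,(207,182),12)
a=np.degrees(np.arctan2(*(pin-hub)[1::-1]))%360;b=np.degrees(np.arctan2(*(pt-hub)[1::-1]))%360
print(pin,hub,pt,np.linalg.norm((pin-hub)[:2]),np.linalg.norm((pt-hub)[:2]),a,b)
p=readout.get_state()["position"];y=yaw();print(np.degrees(y),tool((pin-p)[:2],y),p[2])
arc(hub,np.radians(a),np.radians(b),95,np.radians(70),np.radians(22),18)
E
```

```text
[563.52320142  17.4367636  160.        ] [581.1862913  111.00864913 156.        ] [479.93844051 119.49302859  12.        ] 95.2243797936495 101.60271642164547 259.31034738591796 175.20991272106687
20.94932404618181 [ 0.0542 -0.0239] 308.95537851318863
[-0.0009, -0.0077, 0, 0, 0, np.float64(0.0465)], [-0.0007, -0.0077, 0, 0, 0, np.float64(0.0465)], [-0.0004, -0.0077, 0, 0, 0, np.float64(0.0465)], [-0.0001, -0.0077, 0, 0, 0, np.float64(0.0465)], [0.0001, -0.0077, 0, 0, 0, np.float64(0.0465)], [0.0004, -0.0077, 0, 0, 0, np.float64(0.0465)], [0.0007, -0.0077, 0, 0, 0, np.float64(0.0465)], [0.001, -0.0077, 0, 0, 0, np.float64(0.0465)], [0.0012, -0.0076, 0, 0, 0, np.float64(0.0465)], [0.0015, -0.0076, 0, 0, 0, np.float64(0.0465)], [0.0018, -0.0075, 0, 0, 0, np.float64(0.0465)], [0.002, -0.0075, 0, 0, 0, np.float64(0.0465)], [0.0023, -0.0074, 0, 0, 0, np.float64(0.0465)], [0.0025, -0.0073, 0, 0, 0, np.float64(0.0465)], [0.0028, -0.0072, 0, 0, 0, np.float64(0.0465)], [0.003, -0.0071, 0, 0, 0, np.float64(0.0465)], [0.0033, -0.007, 0, 0, 0, np.float64(0.0465)], [0.0035, -0.0069, 0, 0, 0, np.float64(0.0465)],
```

>>> {"name": "move_arm", "arguments": {"deltas": [[[0.0136,-0.006,0.01,0,0,0],[0.0136,-0.006,0.01,0,0,0],[0.0136,-0.006,0.01,0,0,0],[0.0136,-0.006,0.01,0,0,0],[0,0,0.008,0,0,-0.107],[0,0,0.008,0,0,-0.107],[0,0,0.008,0,0,-0.107],[0,0,0.008,0,0,-0.107],[0,0,0.008,0,0,-0.107],[0,0,0.008,0,0,-0.107],[0,0,0.008,0,0,-0.107],[0,0,0.008,0,0,-0.107]]], "claw": -0.3, "force": 20}}

```text
t: 4.27
position: [563.1, 16.2, 203.6]
tool_rot: [-0.0, 0.818, 0.575, -0.0]
contact_force: [-0.5, -0.6, 0.7]
opening: 29.9
```

>>> {"name": "move_arm", "arguments": {"deltas": [[[0,0,0.016,0,0,0],[0,0,0.016,0,0,0],[0,0,0.016,0,0,0],[0,0,0.016,0,0,0],[0,0,0.006,0,0,0],[0,0,0,0,0,0]]]}}

```text
t: 4.77
position: [562.0, 16.1, 132.8]
tool_rot: [-0.001, 0.82, 0.572, -0.002]
contact_force: [0.1, -0.2, -0.5]
opening: 29.7
```

>>> {"name": "move_arm", "arguments": {"deltas": [[[0,0,0,0,0,0],[0,0,0,0,0,0],[0,0,0,0,0,0]]], "claw": -0.65}}

```text
t: 5.02
position: [563.4, 15.9, 136.3]
tool_rot: [0.0, 0.82, 0.572, 0.001]
contact_force: [-0.1, -0.3, -0.4]
opening: 15.0
```

>>> {"name": "move_arm", "arguments": {"deltas": [[[-0.0009,-0.0077,0,0,0,0.0465],[-0.0007,-0.0077,0,0,0,0.0465],[-0.0004,-0.0077,0,0,0,0.0465],[-0.0001,-0.0077,0,0,0,0.0465],[0.0001,-0.0077,0,0,0,0.0465],[0.0004,-0.0077,0,0,0,0.0465],[0.0007,-0.0077,0,0,0,0.0465],[0.001,-0.0077,0,0,0,0.0465],[0.0012,-0.0076,0,0,0,0.0465],[0.0015,-0.0076,0,0,0,0.0465]]]}}

```text
t: 5.85
position: [500.9, 58.3, 136.2]
tool_rot: [0.0, 0.93, 0.367, 0.001]
contact_force: [-0.5, 0.3, 0.1]
opening: 15.0
```

>>> {"name": "move_arm", "arguments": {"deltas": [[[0.0018,-0.0075,0,0,0,0.0465],[0.002,-0.0075,0,0,0,0.0465],[0.0023,-0.0074,0,0,0,0.0465],[0.0025,-0.0073,0,0,0,0.0465],[0.0028,-0.0072,0,0,0,0.0465],[0.003,-0.0071,0,0,0,0.0465],[0.0033,-0.007,0,0,0,0.0465],[0.0035,-0.0069,0,0,0,0.0465],[0,0,0,0,0,0]]]}}

```text
t: 6.6
position: [486.6, 118.1, 136.1]
tool_rot: [-0.0, 0.982, 0.189, 0.001]
contact_force: [-0.6, -0.3, 0.0]
opening: 15.2
```

>>> {"name": "move_arm", "arguments": {"deltas": [[[0,0,0,0,0,0],[0,0,0,0,0,0],[0,0,0,0,0,0],[0,0,0,0,0,0]]], "claw": -1}}

```text
t: 6.93
position: [486.4, 116.7, 135.4]
tool_rot: [0.0, 0.982, 0.19, 0.0]
contact_force: [-0.7, 0.1, -0.9]
opening: 0.3
```

```bash
python3 - <<'E'
from h import *
S=readout.get_state();print(S["t"],S["position"].round(1),S["contact_force"].round(1),S["q"].round(2),np.degrees(yaw()),S["opening"])
ims=[]
a=optics.read_camera("scene");C=cal("scene");b=optics.read_camera("wrist")
def cr(i,x,y,w,h,k):return cv2.resize(i[y:y+h,x:x+w],None,fx=k,fy=k,interpolation=cv2.INTER_CUBIC)
save("",np.hstack([cr(a,310,150,130,160,3),cv2.resize(b,(400,480)) if 0 else cr(b,160,0,400,480,1)]),"m2.png")
E
```

```text
6.9333 [486.4 116.7 135.4] [-0.7  0.1 -0.9] [ 0.24 -0.05 -0.08  1.53 -0.    3.  ] 21.885563469282367 0.2710060838249984
```

View pics/m2.png

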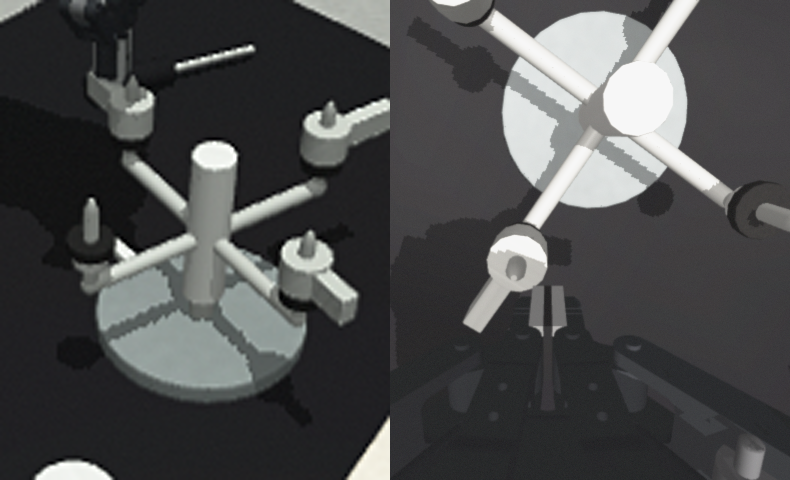

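The tree did not turn: the bare pin is still at scene (340,216) and the fingers shut on nothing. I'll check heights by triangulation.

```bash
python3 - <<'E'
from h import *
W=cal("wrist");Sc=cal("scene");T=cal("top")
S=readout.get_state();p=S["position"]
print("tcp",p,"in wrist",proj(W,p),"scene",proj(Sc,p),"grasp scene",proj(Sc,p+[0,0,19]))
print("hub tri w/s/t",tri([(W,(638-230,99)),(Sc,(310+215/3,150+152/3)),(T,(256.5,215))]).round(1))
print("pin tri s/t",tri([(Sc,(340.5,216)),(T,(296,224))]).round(1))
print("arm pin1 tip: wrist/scene",tri([(W,(515-230,268)),(Sc,(310+131/3,150+75/3))]).round(1))
for X in((563,18,160),(582,112,156),(488,125,160)): print(X,proj(W,X).round(),proj(Sc,X).round(),proj(T,X).round())
E
```

```text
tcp [486.30708111 116.81631738 135.31425781] in wrist [314.85908057 275.58926502] scene [346.06497649 188.17926867] grasp scene [346.26647053 180.69572251]
hub tri w/s/t [582.3 113.7 156.9]
pin tri s/t [560.2  22.7 158.5]
arm pin1 tip: wrist/scene [493.1 134.1 162.1]
(563, 18, 160) [582. 227.] [339. 217.] [298. 222.]
(582, 112, 156) [411. 102.] [380. 202.] [257. 215.]
(488, 125, 160) [300. 287.] [350. 177.] [250. 255.]
```

>>> {"name": "move_arm", "arguments": {"deltas": [[[0,0,-0.03,0,0,0],[0,0,-0.03,0,0,0],[0.004,0.015,-0.03,0,0,0],[0.006,0.02,-0.03,0,0,0],[0.006,0.021,-0.03,0,0,0],[0.006,0.021,-0.02,0,0,0],[0.006,0.021,0,0,0,0],[0.006,0.021,0,0,0,0],[0,0,0,0,0,-0.12],[0,0,0,0,0,-0.12],[0,0,0,0,0,-0.12],[0,0,0,0,0,-0.12]]], "claw": -0.2}}

```text
t: 8.03
position: [562.3, 18.9, 305.1]
tool_rot: [-0.0, 0.907, 0.42, -0.0]
contact_force: [-0.6, -0.1, 0.4]
opening: 34.2
```

>>> {"name": "move_arm", "arguments": {"deltas": [[[0,0,0,0,0,-0.12],[0,0,0,0,0,-0.12],[0,0,0,0,0,-0.12],[0,0,0,0,0,0],[0,0,0,0,0,0]]]}}

```text
t: 8.45
position: [562.2, 19.2, 305.2]
tool_rot: [-0.0, 0.82, 0.572, -0.0]
contact_force: [0.5, 0.6, -0.3]
opening: 34.2
```

```bash
python3 - <<'E'
from h import *
C=cal("wrist");S=readout.get_state();im=optics.read_camera("wrist");save("",im,"w2.png")
print(S["t"],S["position"],S["tool_rot"],np.degrees(yaw()),S["opening"])
print("pin",proj(C,(561.5,20,160)),"hub",proj(C,(582,113,156)),"tcp",proj(C,S["position"]))
E
```

```text
8.45 [562.17225072  19.2293826  305.23502007] [-4.14753136e-05  8.20213837e-01  5.72057042e-01 -2.65285942e-05] 69.75773170900543 34.152931027785314
pin [315.59618667 215.04342401] hub [301.07349707 109.32874227] tcp [315.84046902 274.24156904]
```

View pics/w2.png

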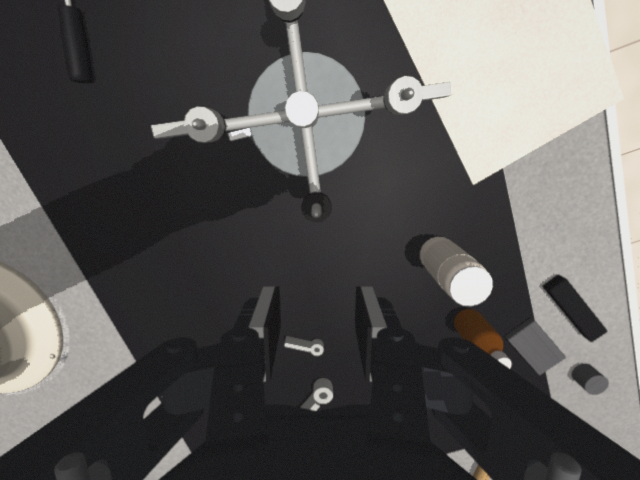

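The pin is at (316,213) against a predicted (315.6,215), so the TCP is right over it. The earlier sweep was a few mm too far out. I'll descend centred and close to verify.

>>> {"name": "move_arm", "arguments": {"deltas": [[[0.003,0,0.02,0,0,0],[0,0,0.022,0,0,0],[0,0,0.022,0,0,0],[0,0,0.022,0,0,0],[0,0,0.022,0,0,0],[0,0,0.022,0,0,0],[0,0,0.022,0,0,0],[0,0,0.018,0,0,0],[0,0,0,0,0,0]]]}}

```text
t: 9.25
position: [561.4, 22.0, 131.4]
tool_rot: [-0.001, 0.82, 0.572, -0.002]
contact_force: [0.4, -0.3, -0.1]
opening: 34.4
```

>>> {"name": "move_arm", "arguments": {"deltas": [[[0,0,0,0,0,0],[0,0,0,0,0,0],[0,0,0,0,0,0],[0,0,0,0,0,0]]], "claw": -1, "force": 20}}

```text
t: 9.58
position: [563.9, 22.2, 136.7]
tool_rot: [0.001, 0.819, 0.573, 0.001]
contact_force: [-0.4, 0.7, -0.1]
opening: 0.1
```

```bash
python3 - <<'E'
from h import *
S=readout.get_state();print(S["t"],S["position"].round(1),S["contact_force"].round(1),S["opening"],np.degrees(yaw()))
p=S["position"][:2];hub=np.array([582,113]);d=p-hub;a=np.arctan2(d[1],d[0])%(2*np.pi);print(np.degrees(a),np.hypot(*d))
W=cal("wrist")
arc(hub,a,np.radians(174.5),np.hypot(*d),yaw(),np.radians(22),18)
im=optics.read_camera("scene");b=optics.read_camera("wrist")
save("",np.hstack([cv2.resize(im[150:310,310:440],None,fx=3,fy=3),b[:,160:560]]),"m3.png")
E
```

```text
9.5833 [563.9  22.2 136.7] [-0.4  0.7 -0.1] 0.10279464097042376 69.97180231899866
258.7046223420917 92.61515423860536
[-0.0008, -0.0075, 0, 0, 0, np.float64(0.0465)], [-0.0006, -0.0075, 0, 0, 0, np.float64(0.0465)], [-0.0003, -0.0076, 0, 0, 0, np.float64(0.0465)], [-0.0, -0.0076, 0, 0, 0, np.float64(0.0465)], [0.0002, -0.0076, 0, 0, 0, np.float64(0.0465)], [0.0005, -0.0075, 0, 0, 0, np.float64(0.0465)], [0.0007, -0.0075, 0, 0, 0, np.float64(0.0465)], [0.001, -0.0075, 0, 0, 0, np.float64(0.0465)], [0.0013, -0.0075, 0, 0, 0, np.float64(0.0465)], [0.0015, -0.0074, 0, 0, 0, np.float64(0.0465)], [0.0018, -0.0073, 0, 0, 0, np.float64(0.0465)], [0.0021, -0.0073, 0, 0, 0, np.float64(0.0465)], [0.0023, -0.0072, 0, 0, 0, np.float64(0.0465)], [0.0026, -0.0071, 0, 0, 0, np.float64(0.0465)], [0.0028, -0.007, 0, 0, 0, np.float64(0.0465)], [0.0031, -0.0069, 0, 0, 0, np.float64(0.0465)], [0.0033, -0.0068, 0, 0, 0, np.float64(0.0465)], [0.0035, -0.0067, 0, 0, 0, np.float64(0.0465)],
```

View pics/m3.png

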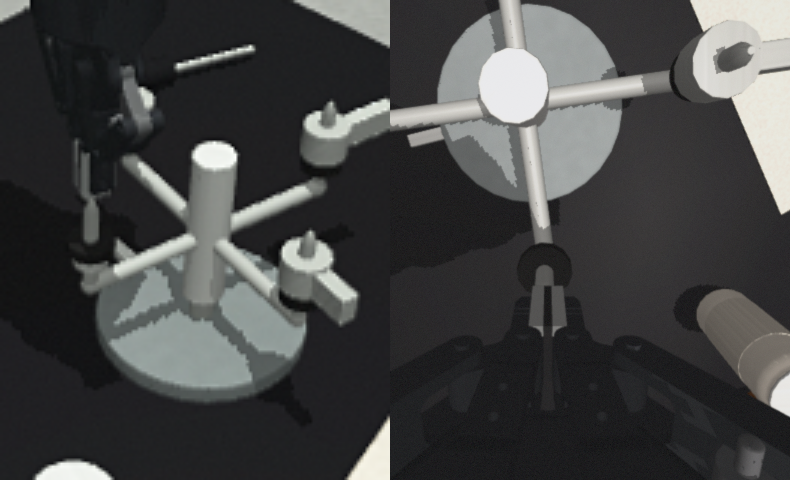

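The wrist view (pin base visible, tip hidden under the fingers) and the scene view both suggest that the shut fingertips sit above the pin. I'll feel downwards gently to check.

>>> {"name": "move_arm", "arguments": {"deltas": [[[0,0,0.001,0,0,0],[0,0,0.001,0,0,0],[0,0,0.001,0,0,0],[0,0,0,0,0,0]]]}}

```text
t: 10.02
position: [563.1, 22.2, 132.0]
tool_rot: [-0.0, 0.819, 0.574, -0.0]
contact_force: [-0.3, -0.5, 0.4]
opening: -0.1
```

>>> {"name": "move_arm", "arguments": {"deltas": [[[0,0,0.001,0,0,0],[0,0,0.001,0,0,0],[0,0,0,0,0,0]]]}}

```text
t: 10.27
position: [563.1, 22.2, 130.0]
tool_rot: [-0.0, 0.819, 0.574, -0.0]
contact_force: [-0.1, -0.4, 0.4]
opening: 0.4
```

```bash
python3 - <<'E'
from h import *
S=readout.get_state();p=S["position"];print(p,S["contact_force"])
Sc=cal("scene");W=cal("wrist");T=cal("top")
def g(i):return (255*(i/255.)**0.45).astype(np.uint8)
im=g(optics.read_camera("scene"));b=g(optics.read_camera("wrist"))
x=Ro.from_quat([*S["tool_rot"][1:],S["tool_rot"][0]]).as_matrix()
print("tcp scene",proj(Sc,p),"wrist",proj(W,p),"grasp wrist",proj(W,p-19*x[:,2]))
for dz in(0,10,20,30): print(dz,"scene",proj(Sc,p+[0,0,dz]).round(),"w x0",proj(W,p+[0,0,dz]).round(),"x11",proj(W,p+[0,0,dz]+11*x[:,0]).round())
print("pin tip/seat expected wrist",[proj(W,(562,21,z)).round() for z in(160,125,88)],"scene",[proj(Sc,(562,21,z)).round() for z in(160,125,88)])
save("",np.hstack([cv2.resize(im[165:265,305:385],(480,600)),cv2.resize(b[220:470,260:380],(288,600))]),"m4.png")
E
```

```text
[563.08907175  22.15704231 130.00597411] [-0.07078229 -0.39992604  0.43585832]
tcp scene [340.38935522 228.53672668] wrist [315.84767067 274.23720035] grasp wrist [315.67641313 288.997026  ]
0 scene [340. 229.] w x0 [316. 274.] x11 [316. 255.]
10 scene [340. 225.] w x0 [316. 282.] x11 [316. 262.]
20 scene [341. 221.] w x0 [316. 290.] x11 [316. 269.]
30 scene [341. 216.] w x0 [316. 299.] x11 [316. 277.]
pin tip/seat expected wrist [array([314., 302.]), array([315., 273.]), array([315., 252.])] scene [array([340., 216.]), array([340., 231.]), array([339., 245.])]
```

View pics/m4.png

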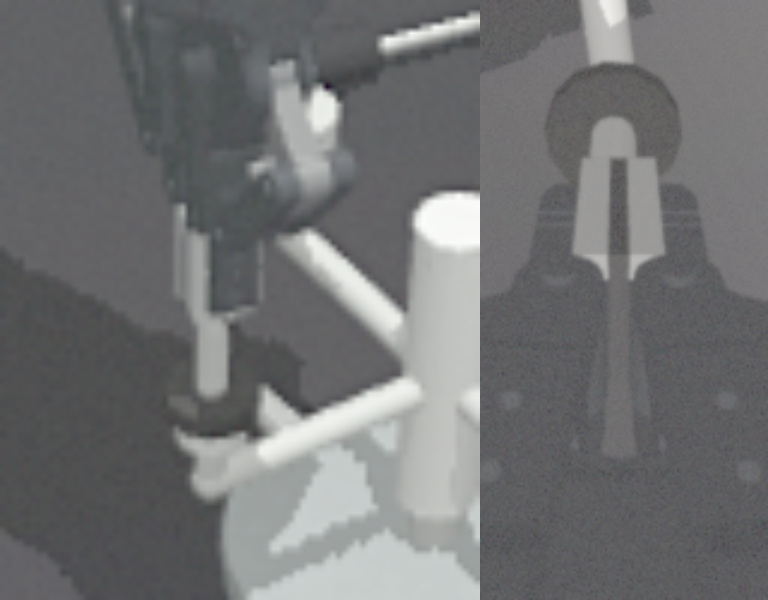

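Both views put the shut fingertips about 25 mm higher than the reported TCP, just above the pin tip. I'll continue the touch test in small steps.

>>> {"name": "move_arm", "arguments": {"deltas": [[[0,0,0.001,0,0,0],[0,0,0.001,0,0,0],[0,0,0,0,0,0]]]}}

```text
t: 10.62
position: [563.1, 22.2, 128.1]
tool_rot: [-0.0, 0.819, 0.574, -0.0]
contact_force: [0.2, 0.5, 0.9]
opening: -0.1
```

>>> {"name": "move_arm", "arguments": {"deltas": [[[0,0,0.001,0,0,0],[0,0,0.001,0,0,0],[0,0,0,0,0,0]]]}}

```text
t: 10.87
position: [563.6, 22.1, 127.5]
tool_rot: [0.001, 0.819, 0.574, 0.001]
contact_force: [-1.8, -0.0, 7.7]
opening: 0.2
```

>>> {"name": "move_arm", "arguments": {"deltas": [[[0,0,0.001,0,0,0],[0,0,0.001,0,0,0],[0,0,0,0,0,0]]]}}

```text
t: 11.12
position: [564.3, 22.0, 127.0]
tool_rot: [0.001, 0.819, 0.574, 0.002]
contact_force: [-1.7, -0.7, 15.6]
opening: 0.2
```

Contact came at TCP z≈128 with the pin's top at 160. The real fingertips are therefore about 32 mm above the reported TCP, and I'll use that offset from now on.

>>> {"name": "move_arm", "arguments": {"deltas": [[[0,0,-0.01,0,0,0],[0,0,0,0,0,0],[0,0,0,0,0,0],[0,0,0.008,0,0,0],[0,0,0.008,0,0,0],[0,0,0.008,0,0,0],[0,0,0.005,0,0,0],[0,0,0,0,0,0]]], "claw": -0.3}}

```text
t: 11.78
position: [562.2, 22.1, 103.0]
tool_rot: [-0.001, 0.819, 0.574, -0.001]
contact_force: [0.0, 0.3, -1.1]
opening: 29.9
```

>>> {"name": "move_arm", "arguments": {"deltas": [[[0,0,0,0,0,0],[0,0,0,0,0,0],[0,0,0,0,0,0],[0,0,0,0,0,0]]], "claw": -1, "force": 20}}

```text
t: 12.12
position: [563.2, 22.2, 105.3]
tool_rot: [-0.0, 0.819, 0.574, -0.0]
contact_force: [-0.4, 0.6, -2.0]
opening: 8.8
```

The fingers now hold the pin (opening 8.8 mm). I'll loosen to about 14 mm and sweep the arc.

>>> {"name": "move_arm", "arguments": {"deltas": [[[0,0,0,0,0,0],[0,0,0,0,0,0],[-0.0008,-0.0075,0,0,0,0.0465],[-0.0006,-0.0075,0,0,0,0.0465],[-0.0003,-0.0076,0,0,0,0.0465],[0,-0.0076,0,0,0,0.0465],[0.0002,-0.0076,0,0,0,0.0465],[0.0005,-0.0075,0,0,0,0.0465],[0.0007,-0.0075,0,0,0,0.0465],[0.001,-0.0075,0,0,0,0.0465],[0.0013,-0.0075,0,0,0,0.0465],[0.0015,-0.0074,0,0,0,0.0465]]], "claw": -0.68}}

```text
t: 13.12
position: [502.6, 63.8, 105.8]
tool_rot: [0.001, 0.93, 0.368, 0.0]
contact_force: [0.4, -1.9, 0.4]
opening: 13.4
```

>>> {"name": "move_arm", "arguments": {"deltas": [[[0.0018,-0.0073,0,0,0,0.0465],[0.0021,-0.0073,0,0,0,0.0465],[0.0023,-0.0072,0,0,0,0.0465],[0.0026,-0.0071,0,0,0,0.0465],[0.0028,-0.007,0,0,0,0.0465],[0.0031,-0.0069,0,0,0,0.0465],[0.0033,-0.0068,0,0,0,0.0465],[0.0035,-0.0067,0,0,0,0.0465],[0,0,0,0,0,0]]]}}

```text
t: 13.87
position: [489.4, 122.7, 105.7]
tool_rot: [-0.0, 0.982, 0.191, 0.0]
contact_force: [0.4, -0.2, 0.2]
opening: 13.3
```

>>> {"name": "move_arm", "arguments": {"deltas": [[[0,0,0,0,0,0],[0,0,0,0,0,0],[0,0,0,0,0,0],[0,0,0,0,0,0]]], "claw": -1}}

```text
t: 14.2
position: [489.4, 121.8, 105.7]
tool_rot: [-0.0, 0.982, 0.191, 0.0]
contact_force: [0.4, 1.4, 3.1]
opening: 9.0
```

```bash
python3 - <<'E'
from h import *
S=readout.get_state();p=S["position"];print(S["t"],p.round(1),S["contact_force"].round(1),S["opening"],np.degrees(yaw()),S["q"][5])
W=cal("wrist");b=optics.read_camera("wrist");im=optics.read_camera("scene")
save("",np.hstack([cv2.resize(im[150:310,310:440],None,fx=3,fy=3),b[:,160:560]]),"m5.png")
E
```

```text
14.2 [489.4 121.8 105.7] [0.4 1.4 3.1] 8.978599150798557 22.070415181481888 3.000140158346024
```

View pics/m5.png

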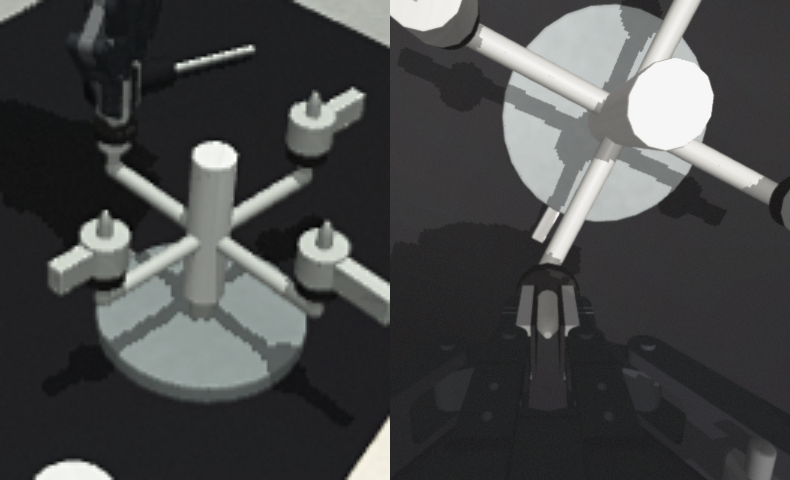

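The tree has turned and the pin sits between the fingers. The pointer end shows near wrist pixel (310,240), just beside the branch. Next I'll compare it with projected pointer angles.

```bash
python3 - <<'E'
from h import *
W=cal("wrist");T=cal("top")
hub=onz(W,(440,104),156);print("hub",hub)
h=np.array([582.,112.5])
def P(a,r,s,z):
    a=np.radians(a);return [h[0]+r*np.cos(a)-s*np.sin(a),h[1]+r*np.sin(a)+s*np.cos(a),z]
for a in(168,171,174,177):
    print(a,"tip +5/-5",proj(W,P(a,104,5,12)).round(),proj(W,P(a,104,-5,12)).round(),"foot",proj(W,P(a,76,5,12)).round(),proj(W,P(a,76,-5,12)).round(),"branch70 +-6",proj(W,P(a,70,6,88)).round(),proj(W,P(a,70,-6,88)).round())
print("w1 tip", onz(W,(310,241),12), "foot",onz(W,(325,209),12))
t=readout.get_state()["position"][:2]-h; print("grip ang",np.degrees(np.arctan2(t[1],t[0])),np.hypot(*t))
b=cv2.cvtColor(cv2.imread("pics/m5.png"),cv2.COLOR_BGR2GRAY)
for r in(212,220,228,236,240,244): print(r,b[r,515:600:3].tolist())
E
```

```text
hub [582.91876806 113.69215456 156.        ]
168 tip +5/-5 [303. 238.] [292. 232.] foot [322. 211.] [312. 204.] branch70 +-6 [331. 230.] [314. 219.]
171 tip +5/-5 [308. 242.] [298. 236.] foot [326. 213.] [316. 206.] branch70 +-6 [337. 233.] [319. 223.]
174 tip +5/-5 [314. 245.] [304. 239.] foot [331. 215.] [320. 209.] branch70 +-6 [342. 236.] [324. 226.]
177 tip +5/-5 [320. 247.] [309. 242.] foot [335. 217.] [324. 212.] branch70 +-6 [348. 238.] [330. 229.]
w1 tip [479.50677465 122.8646176   12.        ] foot [508.6284814  121.71581185  12.        ]
grip ang 174.25595459585406 93.10801983699373
212 [56, 55, 58, 54, 56, 54, 56, 55, 45, 39, 128, 202, 197, 196, 214, 120, 171, 143, 196, 219, 233, 239, 233, 224, 191, 188, 190, 191, 188]
220 [56, 56, 56, 54, 54, 52, 55, 45, 54, 192, 201, 193, 195, 230, 54, 70, 166, 207, 224, 237, 236, 231, 216, 136, 106, 132, 165, 174, 173]
228 [45, 54, 57, 58, 57, 43, 39, 128, 200, 193, 193, 192, 85, 55, 116, 184, 217, 228, 238, 233, 226, 199, 67, 53, 55, 53, 55, 54, 54]
236 [39, 41, 38, 39, 41, 43, 189, 197, 190, 192, 218, 55, 55, 149, 198, 220, 234, 236, 231, 221, 163, 55, 53, 53, 53, 55, 53, 54, 56]
240 [39, 41, 40, 39, 38, 40, 39, 96, 182, 189, 54, 42, 116, 187, 217, 229, 237, 233, 226, 196, 59, 55, 51, 55, 55, 53, 55, 52, 53]
244 [39, 40, 42, 40, 39, 39, 41, 41, 39, 40, 38, 73, 170, 210, 224, 236, 233, 229, 210, 82, 52, 54, 51, 54, 53, 53, 52, 52, 54]
```

The branch is at about 175.5° and the pointer at about 172.8°. I'll nudge 4 mm further, then release and rise.

>>> {"name": "move_arm", "arguments": {"deltas": [[[0.0009,-0.0018,0,0,0,0],[0.0009,-0.0018,0,0,0,0],[0,0,0,0,0,0],[0,0,0,0,0,0],[0,0,0,0,0,0]]]}}

```text
t: 14.72
position: [489.7, 125.8, 105.6]
tool_rot: [0.0, 0.982, 0.191, 0.0]
contact_force: [-0.1, -1.2, 5.3]
opening: 8.6
```

>>> {"name": "move_arm", "arguments": {"deltas": [[[0,0,0,0,0,0],[0,0,0,0,0,0],[0,0,0,0,0,0],[0,0,-0.02,0,0,0],[0,0,-0.035,0,0,0],[0,0,-0.035,0,0,0],[0,0,-0.035,0,0,0],[0,0,-0.035,0,0,0],[0,0,-0.035,0,0,0],[0,0,0,0,0,0],[0,0,0,0,0,0]]], "claw": -0.3}}

```text
t: 15.63
position: [490.2, 126.1, 302.0]
tool_rot: [-0.0, 0.982, 0.191, 0.002]
contact_force: [1.2, -0.5, -0.1]
opening: 30.0
```

```bash
python3 - <<'E'
from h import *
S=readout.get_state();p=S["position"];print(S["t"],p.round(1),S["opening"],np.degrees(yaw()))
W=cal("wrist");b=optics.read_camera("wrist");np.save("w3.npy",b)
h=np.array([582.5,113.])
im=cv2.resize(b[60:300,200:460],None,fx=3,fy=2.5)
save("",im,"w3.png")
a0=np.radians(173);print("pred pin tip",proj(W,[h[0]+95*np.cos(a0),h[1]+95*np.sin(a0),160]),"hub",proj(W,[*h,156]))
c=np.array([459,-288]);d=np.array([-65.8,-42.5]);d/=np.linalg.norm(d);gpt=c+50*d
print("crank grip",gpt,np.degrees(np.arctan2(-d[1],-d[0])),tool(gpt-p[:2],yaw()))
E
```

```text
15.6333 [490.2 126.1 302. ] 29.971213091126288 22.048364543019566
pred pin tip [316.67077523 220.02569022] hub [368.87764853 127.76021934]
crank grip [ 416.99924326 -315.12814835] 32.85828214076231 [-0.2335  0.3815]
```

View pics/w3.png

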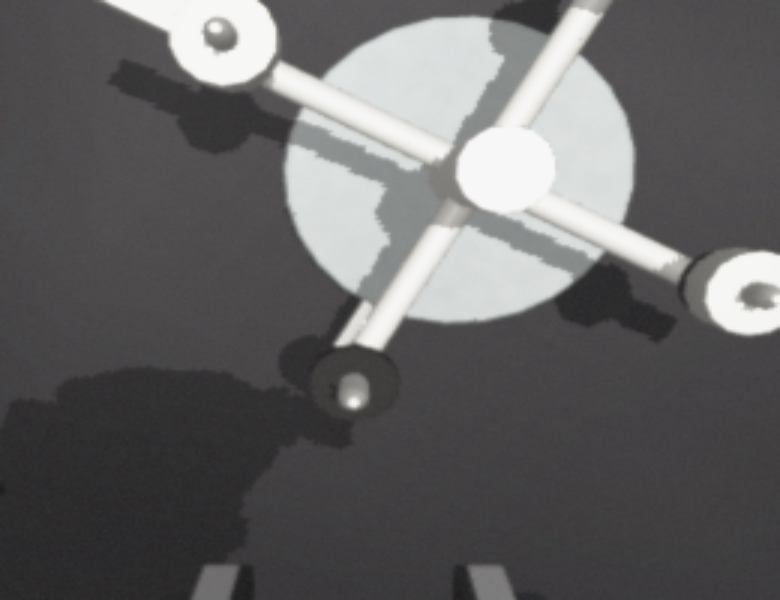

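The tree stands at the pointer, with the pin tip at wrist (318,220) against a predicted (317,220). Now to the crank.

>>> {"name": "move_arm", "arguments": {"deltas": [[[-0.0146,0.0238,0,0,0,0],[-0.0146,0.0238,0,0,0,0],[-0.0146,0.0238,0,0,0,0],[-0.0146,0.0238,0,0,0,0],[-0.0146,0.0238,0,0,0,0],[-0.0146,0.0238,0,0,0,0],[-0.0146,0.0238,0,0,0,0],[-0.0146,0.0238,0,0,0,0],[-0.0146,0.0238,0,0,0,0],[-0.0146,0.0238,0,0,0,0],[-0.0146,0.0238,0,0,0,0],[-0.0146,0.0238,0,0,0,0]]], "claw": -0.2}}

```text
t: 16.68
position: [433.3, -205.7, 298.5]
tool_rot: [-0.001, 0.982, 0.191, -0.001]
contact_force: [0.5, -0.0, 0.7]
opening: 34.4
```

>>> {"name": "move_arm", "arguments": {"deltas": [[[-0.0146,0.0238,0.02,0,0,0],[-0.0146,0.0238,0.02,0,0,0],[-0.0146,0.0238,0.02,0,0,0],[-0.0146,0.0238,0.02,0,0,0],[0,0,0.02,0,0,-0.095],[0,0,0.02,0,0,-0.095],[0,0,0,0,0,0],[0,0,0,0,0,0]]]}}

```text
t: 17.35
position: [414.8, -314.0, 178.5]
tool_rot: [-0.002, 0.959, 0.282, -0.001]
contact_force: [-1.2, 0.1, -0.4]
opening: 34.0
```

```bash
python3 - <<'E'
from h import *
S=readout.get_state();p=S["position"];print(S["t"],p.round(1),S["opening"],np.degrees(yaw()))
W=cal("wrist");b=optics.read_camera("wrist");np.save("w4.npy",b)
for th in("crank","crank_eye","crank_grip"):
    for d in optics.trace("wrist",th):
        u=d["uv"];X=onz(W,u,24);print(th,round(d["p"],2),np.round(u),X.round(1),int(d["mask"].sum()))
        if th=="crank" : np.save("mask%d.npy"%int(u[0]),d["mask"])
print("pred eye",proj(W,(459,-288,24)),"grip",proj(W,(417,-315,30)))
save("",b,"w4.png")
E
```

```text
17.35 [ 414.8 -314.   178.5] 33.98660526574012 32.76386770733684
crank 0.86 [322. 174.] [ 449.4 -297.4   24. ] 1465
crank 0.74 [250. 104.] [ 466.7 -209.5   24. ] 876
crank 0.71 [427.  45.] [ 589.3 -313.2   24. ] 4409
crank_eye 0.76 [247. 102.] [ 466.9 -206.6   24. ] 899
crank_eye 0.74 [428.  48.] [ 588.2 -315.3   24. ] 4359
crank_eye 0.56 [316. 176.] [ 444.8 -293.6   24. ] 1501
crank_grip 0.9 [249. 103.] [ 466.7 -208.7   24. ] 851
crank_grip 0.76 [321. 175.] [ 448.1 -297.3   24. ] 1378
crank_grip 0.58 [426.  41.] [ 591.2 -310.6   24. ] 4393
pred eye [319.01821566 160.04774403] grip [318.80678518 213.83269222]
```

View pics/w4.png

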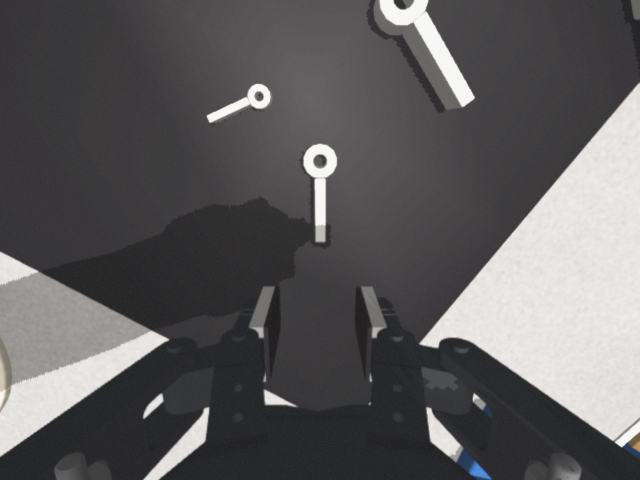

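The middle crank lies aligned with the tool: bore at (320,160), bar end at (321,241).

```bash
python3 - <<'E'
from h import *
W=cal("wrist");p=readout.get_state()["position"];y=yaw();print(p,np.degrees(y))
E=onz(W,(320.3,160.8),24);F=onz(W,(320.8,225),30);F2=onz(W,(320.8,241),30)
print(E,F,F2,np.linalg.norm((F2-E)[:2]))
d=(F2-E)[:2];d/=np.linalg.norm(d);print("bar yaw",np.degrees(np.arctan2(-d[1],-d[0])))
g=E[:2]+50*d;print(g,tool(g-p[:2],y))
P=cal("wrist")
E
```

```text
[ 416.36976791 -314.72037132  181.54500269] 32.86385426582854
[ 461.14414886 -290.7271519    24.        ] [ 410.40797735 -324.35758049   30.        ] [ 396.72593405 -333.2952931    30.        ] 77.21238919893733
bar yaw 33.45709007018424
[ 419.42920164 -318.29276776] [0.0006 0.0047]
```

>>> {"name": "move_arm", "arguments": {"deltas": [[[0,0.0035,0.0185,0,0,-0.01],[0,0,0.0185,0,0,0],[0,0,0.0185,0,0,0],[0,0,0.0185,0,0,0],[0,0,0.0185,0,0,0],[0,0,0.0185,0,0,0],[0,0,0.0185,0,0,0],[0,0,0.0185,0,0,0],[0,0,0.0185,0,0,0],[0,0,0.0085,0,0,0],[0,0,0,0,0,0]]]}}

```text
t: 18.47
position: [417.3, -317.0, 4.1]
tool_rot: [-0.001, 0.958, 0.288, -0.001]
contact_force: [-0.2, 0.9, 0.4]
opening: 33.9
```

>>> {"name": "move_arm", "arguments": {"deltas": [[[0,0,0.005,0,0,0],[0,0,0.005,0,0,0],[0,0,0.005,0,0,0],[0,0,0.005,0,0,0],[0,0,0.004,0,0,0],[0,0,0.004,0,0,0],[0,0,0,0,0,0],[0,0,0,0,0,0]]]}}

```text
t: 19.13
position: [417.7, -317.6, -22.9]
tool_rot: [-0.0, 0.958, 0.288, -0.0]
contact_force: [-0.6, 0.1, 0.0]
opening: 34.3
```

>>> {"name": "move_arm", "arguments": {"deltas": [[[0,0,0.003,0,0,0],[0,0,0,0,0,0],[0,0,0,0,0,0],[0,0,0,0,0,0],[0,0,0,0,0,0],[0,0,0,0,0,0]]], "claw": -1, "force": 110}}

```text
t: 19.63
position: [417.8, -317.7, -25.7]
tool_rot: [0.0, 0.958, 0.288, -0.0]
contact_force: [-0.2, -0.1, -0.3]
opening: 8.0
```

>>> {"name": "move_arm", "arguments": {"deltas": [[[0,0,-0.01,0,0,0],[0,0,-0.02,0,0,0],[0,0,-0.035,0,0,0],[0,0,-0.035,0,0,0],[0,0,-0.035,0,0,0],[0,0,-0.035,0,0,0],[0,0,-0.03,0,0,0],[0,0,0,0,0,0],[0,0,0,0,0,0]]]}}

```text
t: 20.38
position: [418.5, -318.2, 176.6]
tool_rot: [0.002, 0.958, 0.288, 0.001]
contact_force: [0.0, -0.2, -1.8]
opening: 8.0
```

```bash
python3 - <<'E'
from h import *
S=readout.get_state();p=S["position"];print(S["t"],p.round(1),S["opening"],np.degrees(yaw()),S["contact_force"].round(1),S["moment"].round(2))
W=cal("wrist");b=optics.read_camera("wrist");save("",b,"w5.png");np.save("w5.npy",b)
for d in optics.trace("wrist","crank_eye"): print(round(d["p"],2),np.round(d["uv"]),int(d["mask"].sum()))
d=optics.trace("wrist","crank")
m=max(d,key=lambda d:d["p"]); print(m["p"],m["uv"],m["mask"].sum())
# dark bore in bright ring
g=cv2.cvtColor(b,cv2.COLOR_RGB2GRAY)
print(proj(W,p),[proj(W,p+50*np.array([np.cos(yaw()),np.sin(yaw()),0])+[0,0,z]).round(1) for z in(27,33,51,57)])
for r in range(190,290,8): print(r,g[r,285:352:3].tolist())
E
```

```text
20.3833 [ 418.5 -318.2  176.6] 7.983094627981664 33.50747092979449 [ 0.  -0.2 -1.8] [0.01 0.04 0.07]
0.73 [243. 101.] 891
0.71 [314. 221.] 8713
0.59 [421.  49.] 4369
0.75 [241.8, 103.8] 909
[314.97298869 275.20711588] [array([314.8, 191.7]), array([314.7, 193.9]), array([314.5, 201.9]), array([314.4, 205. ])]
190 [245, 246, 246, 246, 246, 243, 109, 82, 81, 81, 81, 84, 83, 83, 85, 107, 241, 245, 246, 246, 247, 247, 247]
198 [245, 246, 246, 246, 244, 122, 109, 80, 81, 80, 80, 83, 81, 82, 82, 93, 114, 240, 245, 246, 246, 247, 247]
206 [245, 246, 246, 247, 245, 124, 129, 127, 125, 95, 83, 82, 92, 112, 117, 118, 122, 242, 246, 246, 246, 246, 246]
214 [245, 245, 246, 246, 247, 246, 223, 137, 133, 124, 127, 120, 120, 120, 122, 219, 245, 246, 246, 246, 246, 246, 246]
222 [243, 244, 245, 246, 247, 246, 246, 246, 246, 246, 246, 246, 246, 246, 246, 246, 246, 245, 245, 246, 246, 246, 237]
230 [51, 171, 242, 244, 246, 245, 245, 245, 245, 245, 246, 246, 245, 245, 245, 245, 245, 244, 244, 244, 205, 79, 78]
238 [47, 47, 48, 49, 85, 207, 239, 241, 242, 242, 243, 244, 243, 240, 242, 240, 205, 106, 73, 74, 76, 76, 76]
246 [47, 46, 47, 45, 51, 52, 94, 213, 215, 217, 219, 219, 223, 223, 223, 145, 74, 73, 74, 73, 74, 71, 75]
254 [45, 45, 55, 67, 66, 65, 124, 244, 244, 245, 245, 245, 245, 246, 246, 209, 69, 71, 71, 71, 72, 70, 72]
262 [48, 44, 62, 65, 65, 66, 118, 243, 244, 245, 245, 245, 245, 246, 246, 203, 67, 68, 71, 69, 69, 70, 69]
270 [41, 45, 54, 63, 63, 64, 91, 242, 244, 244, 245, 245, 245, 246, 246, 200, 65, 67, 67, 65, 67, 64, 68]
278 [41, 53, 59, 60, 60, 57, 73, 213, 216, 184, 199, 243, 245, 246, 245, 196, 64, 63, 63, 64, 65, 66, 67]
286 [62, 61, 62, 106, 108, 105, 109, 176, 181, 184, 183, 183, 185, 188, 194, 195, 108, 115, 116, 77, 60, 64, 65]
```

The crank is in the grip. I'll locate its bore in the tool frame by fitting the dark ellipse.

```bash
cat >> h.py <<'E'
def bore(b,r0=(130,240),c0=(260,375)):
    g=cv2.cvtColor(b,cv2.COLOR_RGB2GRAY); br=(g>195).astype(np.uint8); sub=br[r0[0]:r0[1],c0[0]:c0[1]]
    cs,hh=cv2.findContours(sub,cv2.RETR_CCOMP,cv2.CHAIN_APPROX_NONE)
    out=[]
    for i,c in enumerate(cs):
        if hh[0][i][3]>=0 and len(c)>40:
            e=cv2.fitEllipse(c);out.append((e[0][0]+c0[0],e[0][1]+r0[0],e[1],len(c)))
    return out
def toolray(uv,z): # point in tool frame at tool z
    c=optics.get_calibration("wrist");f=240/np.tan(np.radians(c["vertical_fov"])/2);M=np.array(c["mount"])
    o,v=ray((f,c["cx"],c["cy"],c["k1"],M[:3,:3].T,-M[:3,:3].T@M[:3,3]),uv);return o+v*(z-o[2])/v[2]
E
python3 - <<'E'
from h import *
b=np.load("w5.npy");B=bore(b);print(B)
for x in B: print(toolray(x[:2],-49.7))
W=cal("wrist");p=readout.get_state()["position"]
# pin in w3 image: pose then (490.2,126.1,302.0) yaw 22.05
t=toolray((318.3,220),302-160);print("pin in tool at w3",t)
ps=np.radians(22.05);pin=np.array([490.2,126.1])+[t[0]*np.cos(ps)+t[1]*np.sin(ps),t[0]*np.sin(ps)-t[1]*np.cos(ps)];print("pin",pin)
E
```

```text
[(316.6195373535156, 201.0158233642578, (37.42290496826172, 37.623207092285156), 106)]
[ 50.14375999   0.94849441 -49.7       ]
pin in tool at w3 [ -3.04496897   2.123445   142.        ]
pin [488.17492474 122.98874223]
```

>>> {"name": "move_arm", "arguments": {"deltas": [[[0.0155,-0.0236,0,0,0,0],[0.0155,-0.0236,0,0,0,0],[0.0155,-0.0236,0,0,0,0],[0.0155,-0.0236,0,0,0,0],[0.0155,-0.0236,0,0,0,0],[0.0155,-0.0236,0,0,0,0],[0.0155,-0.0236,0,0,0,0],[0.0155,-0.0236,0,0,0,0],[0.0155,-0.0236,0,0,0,0],[0.0155,-0.0236,0,0,0,0],[0.0155,-0.0236,0,0,0,0],[0.0155,-0.0236,0,0,0,0]]]}}

```text
t: 21.53
position: [415.5, 22.5, 173.0]
tool_rot: [-0.0, 0.958, 0.288, -0.001]
contact_force: [0.3, -1.3, -1.2]
opening: 8.0
```

>>> {"name": "move_arm", "arguments": {"deltas": [[[0.0155,-0.0236,0,0,0,0],[0.0155,-0.0236,0,0,0,0],[0,0,-0.002,0,0,0],[0,0,-0.001,0,0,0],[0,0,0,0,0,0],[0,0,0,0,0,0],[0,0,0,0,0,0]]]}}

```text
t: 22.12
position: [416.3, 76.7, 177.0]
tool_rot: [0.0, 0.958, 0.288, -0.0]
contact_force: [-0.8, 0.3, -0.9]
opening: 7.6
```

```bash
python3 - <<'E'
from h import *
S=readout.get_state();p=S["position"];y=yaw();print(S["t"],p.round(1),S["opening"],np.degrees(y),S["contact_force"].round(1),S["tool_rot"].round(4))
W=cal("wrist");b=optics.read_camera("wrist");np.save("w6.npy",b)
print(bore(b)); q=proj(W,(488.2,123.3,160));print("pred pin",q)
r,c=int(q[1]),int(q[0]);save("",cv2.resize(b[100:260,240:400],(640,640))[:600],"w6.png")
for x in bore(b): print(toolray(x[:2],-49.7))
E
```

```text
22.1167 [416.3  76.7 177. ] 7.624531383552406 33.42006092284472 [-0.8  0.3 -0.9] [ 0.000e+00  9.578e-01  2.875e-01 -3.000e-04]
[(316.52452087402344, 200.98663330078125, (37.40680694580078, 37.51227569580078), 106)]
pred pin [316.69490901 110.59304049]
[ 50.15739298   0.91535312 -49.7       ]
```

View pics/w6.png

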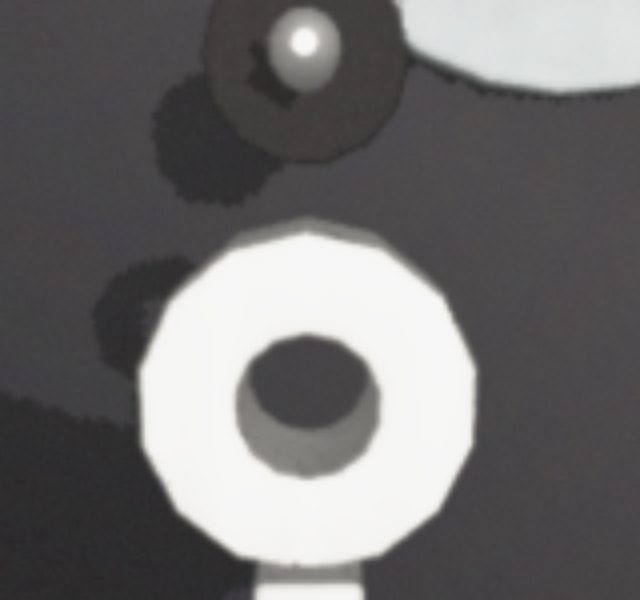

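The pin tip is at (316,110) and the bore at (316.5,201). Now I'll work out the remaining shift in the tool frame.

```bash
python3 - <<'E'
from h import *
p=readout.get_state()["position"];print(p)
b=np.load("w6.npy");g=cv2.cvtColor(b,cv2.COLOR_RGB2GRAY)[100:124,300:332]
m=g>200;r,c=np.nonzero(m);u=(300+c.mean(),100+r.mean());print(u,m.sum())
for z in(16,17,18):
    t=toolray(u,z);print(t,t-toolray((316.5,201),-49.7))
E
```

```text
[416.28082476  76.76892717 177.04047675]
(np.float64(315.7317073170732), np.float64(109.90243902439025)) 41
[85.97465681  0.26225789 16.        ] [35.82225038 -0.64408411 65.7       ]
[86.04182835  0.25715065 17.        ] [35.88942191 -0.64919135 66.7       ]
[86.10899988  0.25204342 18.        ] [35.95659345 -0.65429858 67.7       ]
```

>>> {"name": "move_arm", "arguments": {"deltas": [[[0.009,-0.0006,0,0,0,0],[0.009,0,0,0,0,0],[0.009,0,0,0,0,0],[0.0089,0,0,0,0,0],[0,0,0.012,0,0,0],[0,0,0.012,0,0,0],[0,0,0.011,0,0,0],[0,0,0,0,0,0],[0,0,0,0,0,0],[0,0,0,0,0,0]]]}}

```text
t: 23.0
position: [446.2, 98.0, 142.8]
tool_rot: [-0.0, 0.958, 0.288, 0.0]
contact_force: [0.4, -0.3, -1.2]
opening: 7.8
```

```bash
python3 - <<'E'
from h import *
S=readout.get_state();p=S["position"];print(S["t"],p.round(1),S["contact_force"].round(1))
b=optics.read_camera("wrist");np.save("w7.npy",b)
B=bore(b);print(B)
z=p[2]-160
X=toolray((316.5,201),-49.7);c=optics.get_calibration("wrist");M=np.linalg.inv(np.array(c["mount"]));f=240/np.tan(np.radians(c["vertical_fov"])/2)
q=proj((f,c["cx"],c["cy"],c["k1"],M[:3,:3],M[:3,3]),[X[0],X[1],z]);print("expected tip if centred",q)
g=cv2.cvtColor(b,cv2.COLOR_RGB2GRAY)
for r in range(178,226,2): print(r,g[r,294:340:2].tolist())
E
```

```text
23.0 [446.2  98.  142.8] [ 0.4 -0.3 -1.2]
[(316.59305572509766, 200.96988677978516, (38.026611328125, 38.35810089111328), 110)]
expected tip if centred [316.70714755 188.16278252]
178 [243, 244, 243, 242, 240, 240, 240, 239, 238, 238, 239, 239, 240, 239, 239, 239, 239, 240, 241, 241, 241, 241, 242]
180 [243, 243, 243, 242, 240, 239, 239, 237, 236, 236, 236, 236, 236, 237, 236, 236, 238, 239, 240, 240, 241, 240, 241]
182 [243, 243, 243, 241, 239, 238, 236, 232, 230, 229, 228, 216, 225, 228, 230, 230, 233, 237, 239, 240, 239, 240, 240]
184 [242, 243, 242, 241, 239, 236, 231, 209, 172, 147, 127, 118, 124, 134, 154, 186, 225, 233, 237, 239, 239, 240, 240]
186 [242, 243, 242, 240, 235, 230, 185, 90, 113, 123, 141, 142, 136, 123, 116, 114, 143, 215, 232, 237, 239, 239, 240]
188 [242, 243, 241, 236, 224, 156, 62, 67, 114, 129, 143, 204, 190, 154, 120, 110, 102, 116, 202, 231, 236, 238, 239]
190 [242, 243, 240, 230, 135, 52, 40, 57, 108, 125, 145, 234, 175, 170, 127, 106, 100, 84, 82, 204, 233, 238, 239]
192 [242, 242, 239, 209, 83, 55, 48, 55, 101, 117, 133, 221, 227, 167, 115, 102, 95, 53,
[... 1159 characters left out ...]
 241, 227, 153, 120, 116, 113, 113, 112, 111, 111, 108, 108, 104, 104, 122, 197, 234, 238, 240, 239]
216 [241, 243, 243, 242, 241, 236, 191, 125, 116, 116, 112, 111, 108, 108, 107, 107, 142, 222, 236, 238, 240, 240, 239]
218 [241, 243, 243, 243, 242, 242, 240, 214, 170, 145, 131, 117, 123, 134, 147, 187, 230, 239, 240, 241, 241, 240, 240]
220 [241, 242, 243, 242, 242, 241, 241, 240, 239, 237, 232, 222, 230, 234, 238, 238, 240, 240, 241, 240, 239, 239, 239]
222 [240, 242, 242, 242, 242, 242, 242, 241, 240, 241, 242, 242, 242, 241, 240, 240, 240, 241, 241, 240, 239, 238, 238]
224 [239, 240, 242, 241, 241, 241, 241, 241, 240, 240, 242, 243, 243, 241, 241, 240, 240, 240, 240, 239, 238, 238, 238]
```

The pin tip shows through the bore about 1 mm off centre. I'll correct that and thread down slowly.

>>> {"name": "move_arm", "arguments": {"deltas": [[[-0.0008,0.0004,0,0,0,0],[0,0,0.004,0,0,0],[0,0,0.004,0,0,0],[0,0,0.004,0,0,0],[0,0,0.004,0,0,0],[0,0,0.004,0,0,0],[0,0,0,0,0,0],[0,0,0,0,0,0]]]}}

```text
t: 23.72
position: [445.3, 97.1, 122.0]
tool_rot: [-0.0, 0.958, 0.288, -0.0]
contact_force: [0.2, -0.4, -1.0]
opening: 7.9
```

>>> {"name": "move_arm", "arguments": {"deltas": [[[0,0,0.003,0,0,0],[0,0,0.003,0,0,0],[0,0,0.003,0,0,0],[0,0,0.003,0,0,0],[0,0,0,0,0,0],[0,0,0,0,0,0]]]}}

```text
t: 24.22
position: [445.3, 97.1, 110.1]
tool_rot: [-0.0, 0.958, 0.288, -0.0]
contact_force: [-0.1, 0.3, -0.2]
opening: 7.8
```

>>> {"name": "move_arm", "arguments": {"deltas": [[[0,0,0.0015,0,0,0],[0,0,0.0015,0,0,0],[0,0,0.001,0,0,0],[0,0,0,0,0,0]]]}}

```text
t: 24.55
position: [445.4, 97.1, 106.1]
tool_rot: [-0.0, 0.958, 0.288, -0.0]
contact_force: [0.4, -0.0, -1.6]
opening: 8.1
```

>>> {"name": "move_arm", "arguments": {"deltas": [[[0,0,0.001,0,0,0],[0,0,0.001,0,0,0],[0,0,0,0,0,0]]]}}

```text
t: 24.8
position: [445.4, 97.2, 104.1]
tool_rot: [-0.0, 0.958, 0.288, -0.0]
contact_force: [-0.7, 1.0, -1.6]
opening: 8.1
```

>>> {"name": "move_arm", "arguments": {"deltas": [[[0,0,0.001,0,0,0],[0,0,0.001,0,0,0],[0,0,0,0,0,0]]]}}

```text
t: 25.05
position: [445.5, 97.2, 102.4]
tool_rot: [0.0, 0.958, 0.288, 0.0]
contact_force: [-1.5, 0.8, 2.1]
opening: 7.8
```

>>> {"name": "move_arm", "arguments": {"deltas": [[[0,0,0.001,0,0,0],[0,0,0.001,0,0,0],[0,0,0,0,0,0]]]}}

```text
t: 25.3
position: [445.5, 97.2, 101.1]
tool_rot: [0.0, 0.958, 0.288, 0.0]
contact_force: [-4.0, -1.3, 9.3]
opening: 7.7
```

>>> {"name": "move_arm", "arguments": {"deltas": [[[0,0,0.001,0,0,0],[0,0,0,0,0,0]]]}}

```text
t: 25.47
position: [445.5, 97.2, 100.5]
tool_rot: [-0.0, 0.958, 0.288, 0.001]
contact_force: [-5.5, -1.2, 12.2]
opening: 7.8
```

>>> {"name": "move_arm", "arguments": {"deltas": [[[0,0,0.0002,0,0,0],[0,0,0,0,0,0],[0,0,0,0,0,0],[0,0,0,0,0,0],[0,0,0,0,0,0],[0,0,0,0,0,0],[0,0,0,0,0,0],[0,0,0,0,0,0]]]}}

```text
t: 26.13
position: [445.6, 97.3, 100.5]
tool_rot: [-0.0, 0.958, 0.288, 0.001]
contact_force: [-5.9, -1.3, 11.7]
opening: 7.7
```

```bash
python3 - <<'E'
from h import *
S=readout.get_state();p=S["position"];y=yaw();print(S["t"],p.round(1),S["contact_force"].round(1),S["moment"].round(2))
e=p[:2]+50.15*np.array([np.cos(y),np.sin(y)])+.9*np.array([np.sin(y),-np.cos(y)]);print("eye",e)
b=optics.read_camera("wrist");print(bore(b))
E
```

```text
26.1333 [445.6  97.3 100.5] [-5.9 -1.3 11.7] [-0.02  0.9   0.1 ]
eye [487.87041804 124.19191305]
[(316.4726104736328, 201.34943389892578, (37.379180908203125, 37.775691986083984), 108)]
```

Pressed at about 13–15 N for 0.9 s. I'll relax a little, release and rise.

>>> {"name": "move_arm", "arguments": {"deltas": [[[0,0,-0.001,0,0,0],[0,0,-0.001,0,0,0],[0,0,-0.0005,0,0,0],[0,0,0,0,0,0],[0,0,0,0,0,0]]]}}

```text
t: 26.6
position: [445.5, 97.3, 101.8]
tool_rot: [-0.0, 0.958, 0.288, 0.0]
contact_force: [-2.2, -0.1, 5.5]
opening: 7.5
```

>>> {"name": "move_arm", "arguments": {"deltas": [[[0,0,0,0,0,0],[0,0,0,0,0,0],[0,0,0,0,0,0],[0,0,0,0,0,0]]], "claw": -0.4, "force": 20}}

```text
t: 26.93
position: [445.4, 97.1, 101.2]
tool_rot: [0.0, 0.958, 0.288, -0.0]
contact_force: [-0.0, -0.1, 0.6]
opening: 25.5
```

>>> {"name": "move_arm", "arguments": {"deltas": [[[0,0,-0.005,0,0,0],[0,0,-0.01,0,0,0],[0,0,-0.02,0,0,0],[0,0,-0.03,0,0,0],[0,0,-0.03,0,0,0],[0,0,-0.03,0,0,0],[0,0,-0.03,0,0,0],[0,0,-0.03,0,0,0],[0,0,0,0,0,0],[0,0,0,0,0,0],[0,0,0,0,0,0]]]}}

```text
t: 27.85
position: [445.6, 97.2, 286.6]
tool_rot: [0.0, 0.958, 0.288, 0.0]
contact_force: [-0.1, -0.3, 0.0]
opening: 26.0
```

```bash
python3 - <<'E'
from h import *
S=readout.get_state();p=S["position"];y=yaw();print(S["t"],p.round(1),S["contact_force"].round(1),S["opening"])
W=cal("wrist");b=optics.read_camera("wrist");np.save("w8.npy",b)
ez=np.array([487.9,124.2,150]);q=proj(W,ez);print("eye top pred",q,"pin tip pred",proj(W,(488.2,123.3,160)),"hub",proj(W,(582.5,113,156)))
B=bore(b,(int(q[1])-60,int(q[1])+60),(int(q[0])-60,int(q[0])+60));print(B)
g=cv2.cvtColor(b,cv2.COLOR_RGB2GRAY)
c,r=int(q[0]),int(q[1])
for i in range(r-24,r+30,3): print(i,g[i,c-32:c+33:3].tolist())
for d in optics.trace("wrist","crank"): 
    if np.hypot(*(np.array(d["uv"])-q))<60: print(d["p"],d["uv"],d["mask"].sum())
E
```

```text
27.85 [445.6  97.2 286.6] [-0.1 -0.3  0. ] 26.042331607185417
eye top pred [317.02108631 162.79738475] pin tip pred [318.07262398 163.9678822 ] hub [393.48626038  71.3850092 ]
[(316.92340087890625, 162.95275497436523, (15.990188598632812, 16.44940948486328), 45)]
138 [83, 82, 81, 82, 81, 83, 80, 81, 83, 83, 82, 75, 53, 95, 181, 237, 246, 244, 230, 217, 220, 221]
141 [82, 82, 80, 82, 83, 83, 82, 81, 83, 83, 65, 54, 70, 205, 233, 246, 246, 236, 195, 223, 220, 221]
144 [79, 81, 80, 81, 79, 82, 82, 81, 83, 82, 106, 120, 113, 224, 244, 246, 239, 203, 224, 223, 222, 222]
147 [81, 80, 83, 81, 80, 79, 81, 89, 235, 246, 247, 247, 247, 241, 202, 241, 195, 162, 220, 223, 223, 223]
150 [80, 81, 81, 82, 81, 78, 97, 244, 247, 247, 247, 247, 247, 247, 246, 188, 86, 71, 102, 174, 216, 223]
153 [79, 78, 78, 71, 54, 60, 243, 247, 247, 247, 246, 247, 246, 247, 247, 247, 85, 82, 80, 78, 83, 132]
156 [79, 76, 59, 53, 52, 128, 247, 247, 247, 241, 162, 158, 229, 246, 247, 247, 203, 80, 81, 82, 83, 80]
159 [78, 55, 55, 54, 54, 236, 247, 247, 246, 79, 144, 159, 137, 233, 247, 247, 246, 84, 82, 81, 82, 81]
16
[... 333 characters left out ...]
1, 84, 245, 247, 247, 247, 239, 228, 245, 247, 247, 247, 135, 78, 78, 79, 81, 79]
174 [75, 67, 52, 51, 54, 52, 202, 246, 247, 247, 247, 247, 247, 246, 246, 242, 78, 79, 78, 80, 79, 79]
177 [76, 76, 73, 55, 49, 51, 61, 181, 246, 246, 246, 246, 246, 246, 220, 82, 77, 77, 79, 79, 77, 78]
180 [75, 74, 74, 51, 54, 51, 56, 76, 123, 206, 232, 222, 216, 142, 76, 79, 78, 77, 79, 77, 79, 78]
183 [75, 73, 75, 55, 52, 50, 59, 73, 75, 242, 246, 246, 246, 76, 75, 77, 77, 79, 78, 78, 76, 75]
186 [73, 73, 75, 52, 50, 52, 56, 76, 76, 243, 246, 247, 246, 73, 76, 76, 76, 77, 76, 76, 78, 76]
189 [74, 73, 75, 56, 51, 51, 54, 74, 77, 242, 246, 247, 247, 74, 75, 77, 76, 76, 78, 75, 77, 79]
0.72 [319.0, 174.7] 1795
```

```bash
python3 -c "
from h import *
print(order.close_job())"
```

```text
the job is handed in; nothing more can be done
None
```

I turned the tree until the bare pin stood over the pointer. I then hung the middle-sized crank on it, pressed it down, let go, rose clear and handed the job in at about 28 s.

**What went wrong on the way:** my first sweep at the pin passed over it without touching anything. The real fingertips sit about 32 mm higher than the reported TCP. I found this by touching the pin's top and used the offset from then on.

**Last checks:**
- **Tree position:** the pin is at about 173° around the axis. My pointer estimates were 173°, 175° and 173°, so the pin should be within about 4 mm of it.
- **Pressing:** contact was about 13 N straight down, roughly 15 N with a sideways push of about 6 N on the pin, held for 0.8 s. These are wrist readings, and none showed more than about 15 N.
- **Seat height:** the crank's underside ended about 34 mm below the pin's tip.
- **After release:** the wrist camera shows the bore around the pin at (316.9,163.0), against a predicted (317.0,162.8). The pin's tip is visible inside it, and the contact force reads about zero.

I did not separately measure the crank's tilt or that the oil bottle, can and screwdriver stayed put. No move went near those three.

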